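# Close the desiccant canister to its index post

## Robot

A 7-joint arm with a two-finger parallel gripper is mounted at the origin on the work surface. World frame = base frame: x ahead of the robot, y to its left, z up, the work surface at z = 0. Lengths are in m, angles in rad, forces in N, time in s.
With the tool pointing down it reaches from about 0.35 to 0.9 m from the base axis. Payload 8.1 kg.
Tool frame: the origin (TCP) lies at the very end of the fingers, on their centre line; the grasp point (between the pads) lies 19 mm behind it; z points along the fingers, y is the direction in which the jaws open and shut (so a half turn about z gives the same grasp; the last joint's range is limited). The gripper opens to 85 mm and grips with 20 to 120 N. Pads are 22 mm wide; open, the fingers measure 114 mm over their backs; the gripper's body (76 mm by 85 mm) begins 54 mm behind the grasp point. The pads swing forward as they close: fully open they stand 13 mm farther back than shut.
Start: joints at [0.999, 0.434, 0.025, 1.573, -0.012, 1.134, -0.075], TCP at [0.282, -0.558, 0.231] pointing down, gripper open.
Joint ranges: [-2.62, 2.62], [-0.44, 2.09], [-1.27, 1.32], [0.08, 2.57], [-1.32, 4.46], [0.12, 2], [-2.74, 2.74]. Speed limits (rad/s): [2.22, 2.22, 3.01, 3.01, 3.14, 3.14, 3.14].

## Interface

Orientations are given as a unit quaternion [x, y, z, w].
In Python, from cell import sensors, optics, r gives the robot as it stands. The module is installed in compiled form; this text tells all that it offers.
- The arm moves only by the tool move_arm, never from a script. Its argument "moves" is a list of rows, each a list of 3 entries, a list of its own where there are three numbers: the shift along the world's x, y, z in m, then the turn, a rotation vector about the world's x, y, z in degrees, then the closure, from 0 (fully open) to 1 (shut). In form: [[[x, y, z], [ax, ay, az], gripper], ...]. A call has exactly 10 rows; each row shifts and turns the pose as measured when the row begins; what a row does not reach is not made up. A row lasts 1/8 s, in which the tool goes at most 62.5 mm and 10.7 degrees, less where a joint would pass 70% of its speed; a pose out of reach is approached as far as the arm can. A call with a gripper value outside its range is refused whole. The fingers move at their own pace and stop on an object; "grip_force" is the grip in N (left out, the last holds). Time passes only in rows, so rows that do not move let the fingers close, or fill a call up. It gives the time, the measured TCP pose, the force and the opening at its end, in the units of the state.
- sensors.state(): the state, without advancing time (a new reading comes with each control period).
- optics.snapshot(name): name is "scene" or "side" or "wrist"; returns a dict with "frame" (384x512x3 uint8, red, green, blue), "K" (3x3 intrinsics, pixels), "R" (3x3) and "t" (3): a world point X has camera coordinates R X + t. Camera axes: x right, y down, z forward; pixel columns grow to the right and rows downward; lengths in m; the calibration is good to about 2 mm. A picture is of the moment at which its call begins. There is no depth.
- r.hand_in(): hands the job in, once; it reports no verdict.
The state is a dict: "time_s": time; "joint_positions": joint angles; "dq": joint speeds; "joint_torque": joint torques, N m; "tool_pos": TCP position; "tcp_rot": TCP orientation; "force": force on the tool from outside, world axes, zero at the start; "moment": the same for the moment, N m; "width": finger opening in m.
Only numpy, scipy, OpenCV 4.12 (cv2) and the standard library are available. Lean on these libraries where they do the work, as an engineer would, in place of code of your own. Each camera call takes 0.05 s, during which the arm holds its last target.

## Task

Two aluminium canisters are screwed to the weather hut's shelf. On the taller one, turn the lid clockwise until its pointer points straight at the upright steel post beside the lid, then let go. Leave the shorter canister's lid as it is, and leave the green glass bulb holder standing where it is.

Things in the scene. Friction and masses are not known exactly. Their poses are not given: they have to be found in the camera images.
- tall_lid (a joint): Angle (rad) of the taller canister's lid: 0 = pointer straight at the post, positive = counter-clockwise from above. Starts 0.6 to 1.3; no stop at 0 (range -0.7 to 1.8). Turns with 0.1 N m friction, does not rise, stays where left. Post: fixed dark steel strip 10 mm wide beside the lid, its top bent outward as a tab 49 to 67 mm from the lid's axis, 2 mm below the lid's top face. Fixed canister; place and yaw vary.
- tall_grip (a point): On the axis of the taller canister's 88 mm knurled lid, 170 mm above the shelf, inside the black upright grip bar (40 long, 14 thick, 34 high) across the lid; 9 mm below the bar's top, 25 above the lid's top face. Pinch its 14 mm from above. x = along the bar to the pointer, z up; turns with the lid. Pointer: flat black wedge on the lid from one end of the bar to the rim; none at the other end.
- short_pointer (a point): Tip of the pointer on the shorter canister's lid (lid top 85 mm above the shelf, bar top 119; lid, bar and post otherwise like the taller one's, whose lid top is at 145), 42.5 mm from that lid's axis, which lies towards this point's -x; z up. A bystander: do not turn it.
- bulb_centre (a point): Centre of the green glass bulb holder, a loose footed glass tube 86 mm high, 52 mm wide at the foot, z axis up when upright; this point is 43 mm above its underside. A bystander: leave it standing where it is.
There are look-alikes about, which are no part of the job. Leave any red look-alike of the part that bears bulb_centre alone.

How it is judged:
By the outcome, as a careful person would: the job done as asked, in the order asked, and still so for the second after the job is handed in, with the robot touching nothing.
It also fails if it takes over 32 s, if anything falls off the work surface, if the arm or the gripper's body presses on something with over 40 N, if the wrist force passes 120 N, or if a joint passes its speed limit or range.

## Working session

There is one attempt and no reset: what is moved stays moved. The work goes in short steps, Python scripts to look and compute and a tool call to move; the robot and the scene stay as the last step left them, time stands still between calls to the robot, and variables do not carry over. Pictures are saved under pics/ and viewed, and the job is handed in when it is done.

Besides the shell and the picture viewer there is one more tool, called after "Request:" as name(argument=value, ...) on one line, values as JSON. move_arm: Moves the arm, as the interface text tells. Its arguments: {"type":"object","properties":{"moves":{"type":"array","items":{"type":"array"}},"grip_force":{"type":"number"}},"required":["moves"]}

```bash
mkdir -p pics
cat > h.py <<'E'
import numpy as np, cv2
from cell import sensors, optics, r
def snap(n,f):
    s=optics.snapshot(n); cv2.imwrite('pics/'+f,s['frame'][:,:,::-1]); np.savez('pics/'+f[:-4]+'.npz',**s); return s
def ray(s,u,v):
    R=np.array(s['R']);t=np.array(s['t']);C=-R.T@t
    d=R.T@np.linalg.inv(s['K'])@np.array([u,v,1.]);return C,d/np.linalg.norm(d)
def onz(s,u,v,z):
    C,d=ray(s,u,v);return C+d*(z-C[2])/d[2]
def proj(s,X):
    c=np.array(s['R'])@np.array(X)+np.array(s['t']);p=np.array(s['K'])@c;return p[:2]/p[2]
def tri(l):
    A=np.zeros((3,3));b=np.zeros(3)
    for s,u,v in l:
        C,d=ray(s,u,v);P=np.eye(3)-np.outer(d,d);A+=P;b+=P@C
    X=np.linalg.solve(A,b);return X
E
python3 - <<'E'
from h import *
for n in ['scene','side','wrist']:
    s=snap(n,n+'0.png');print(n,-np.array(s['R']).T@s['t'])
print(sensors.state())
E
```

```text
scene [1.06361685 0.08447858 0.78537779]
side [ 0.59057129 -0.79102725  0.54972389]
wrist [ 0.35865489 -0.51905975  0.37240767]
{'time_s': 0.15, 'joint_positions': array([ 0.9993982 ,  0.43508856,  0.02496459,  1.57384257, -0.01160652,
        1.13401767, -0.07510814]), 'dq': array([ 0.00144346, -0.0012475 , -0.00014671, -0.00261264, -0.00020531,
       -0.00083421,  0.00140215]), 'joint_torque': array([ 2.08736303e-03, -6.70888638e+01,  1.02617819e+00, -3.16450238e+01,
        1.56286330e-02,  8.95245670e-03, -3.18110415e-05]), 'tool_pos': array([ 0.28218371, -0.55725783,  0.23070783]), 'tcp_rot': array([ 9.72662090e-01,  2.32224226e-01, -1.89454432e-04, -5.75185303e-04]), 'force': array([ 0.244965  ,  0.31131147, -0.4337267 ]), 'moment': array([0.014506  , 0.04800649, 0.01822002]), 'width': 0.08542978153109086}
```

View pics/scene0.png

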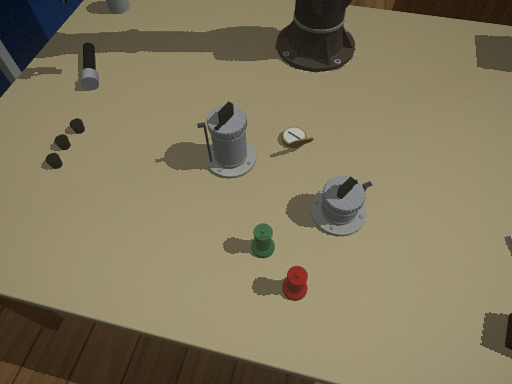

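View pics/side0.png

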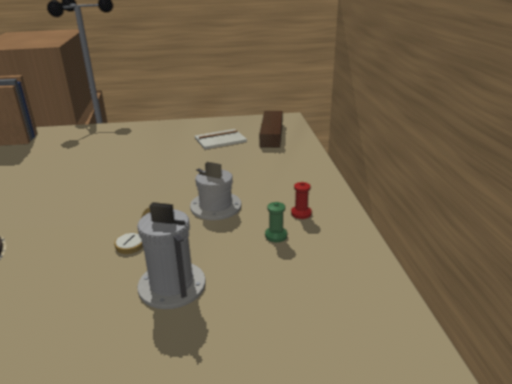

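View pics/wrist0.png

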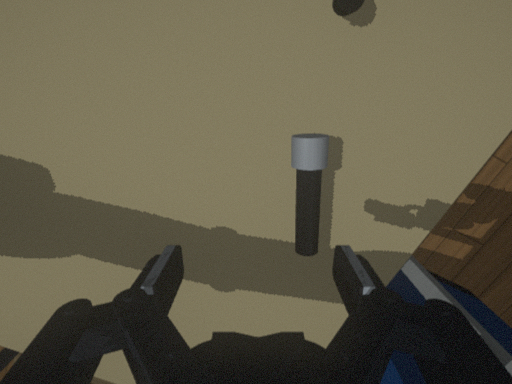

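Scene view: the tall canister is at (228,140) with its lid at (227,120) and post at (208,140). The short canister is at (343,200), the green bulb at (263,240) and the red look-alike at (296,283). In the side view the tall one is at (168,255) and the short one at (215,192). The only thing I could mistake for the target is the short canister. I'll take close crops of the taller one.

Run:
```python
from h import *
a=cv2.imread('pics/scene0.png')[95:180,185:265];b=cv2.imread('pics/side0.png')[195:305,125:215]
a=cv2.resize(a,(400,425),interpolation=cv2.INTER_CUBIC);b=cv2.resize(b,(348,425),interpolation=cv2.INTER_CUBIC)
cv2.imwrite('pics/crop0.png',np.hstack([a,b]))
```

```text
(no output)
```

View pics/crop0.png

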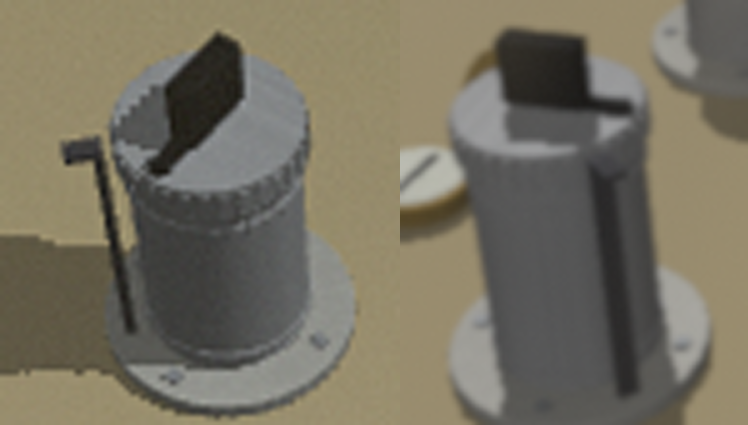

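Run:
```python
from h import *
L=lambda f:dict(np.load('pics/'+f+'.npz'))
a=L('scene0');b=L('side0')
c=onz(a,227,119,.145);print('lid',c)
print('tip',onz(a,216,128.6,.145),'tab',onz(a,201,125,.143))
k=425/110
print('side tip',onz(b,125+(630-400)/k,195+105/k,.147),'side tab',onz(b,125+(605-400)/k,195+162/k,.143),'lid', onz(b,125+150/k,195+105/k,.145))
print('base flange', onz(a,229.5,156,.005))
print('short',onz(a,343,192,.085),'bulb',onz(a,263,247,0.),'red',onz(a,295,289,0))
w=L('wrist0');print(w['R'],w['K'])
```

```text
lid [ 0.49787422 -0.13367969  0.145     ]
tip [ 0.53086436 -0.14924171  0.145     ] tab [ 0.52675351 -0.18567854  0.143     ]
side tip [ 0.53469102 -0.14794273  0.147     ] side tab [ 0.52471817 -0.18592781  0.143     ] lid [ 0.498302   -0.13968811  0.145     ]
base flange [ 0.495125   -0.13918826  0.005     ]
short [0.59044881 0.14798029 0.085     ] bulb [0.71802983 0.00217052 0.        ] red [0.79439188 0.0887459  0.        ]
[[ 0.45245254 -0.89178708 -0.00158358]
 [-0.84202497 -0.42778903  0.32861908]
 [-0.29373569 -0.14735113 -0.94446122]] [[265.18649879   0.         257.67193553]
 [  0.         265.18649879 191.93275851]
 [  0.           0.           1.        ]]
```

Rough fixes from the two views agree. The lid axis is near (0.498, -0.137), the pointer bearing about -20° and the post about -61°. I'll move above the lid, aligning tool x with the pointer, and look with the wrist camera.

Request:
move_arm(moves=[[[0.022,0.043,0.005],[0,0,-4.8],0],[[0.022,0.043,0.005],[0,0,-4.8],0],[[0.022,0.043,0.005],[0,0,-4.8],0],[[0.022,0.043,0.005],[0,0,-4.8],0],[[0.022,0.043,0.005],[0,0,-4.8],0],[[0.022,0.043,0.005],[0,0,-4.8],0],[[0.022,0.043,0.005],[0,0,-4.8],0],[[0.022,0.043,0.005],[0,0,-4.8],0],[[0.022,0.043,0.005],[0,0,-4.8],0],[[0.018,0.036,0.005],[0,0,-4.8],0]])

```text
time_s: 1.4
tool_pos: [0.499, -0.1225, 0.2796]
tcp_rot: [0.98, -0.2, -0.001, -0.002]
force: [0.7, 0.5, 0.1]
width: 0.0853
```

Run:
```python
from h import *
s=snap('wrist','w1.png')
st=sensors.state();print(st['tool_pos'],st['tcp_rot'],st['joint_positions'],st['time_s'])
from scipy.spatial.transform import Rotation as Ro
print(Ro.from_quat(st['tcp_rot']).as_matrix())
for X in [(.498,-.137,.145),(.533,-.1485,.145),(.526,-.1858,.143)]:print(proj(s,X))
```

```text
[ 0.5015412  -0.11654514  0.28022112] [ 9.79897922e-01 -1.99465057e-01 -6.57795494e-04 -3.64979326e-03] [ 0.19103185  0.22147181 -0.07487156  1.75816085  0.00985578  1.16328529
 -1.85835586] 1.45
[[ 9.20426517e-01 -3.90915591e-01  1.66867567e-04]
 [-3.90905988e-01 -9.20400740e-01  7.41526410e-03]
 [-2.74515732e-03 -6.89043524e-03 -9.99972493e-01]]
[270.95302799 178.06846635]
[268.52767172 144.08504597]
[304.41447895 135.87015993]
```

View pics/w1.png

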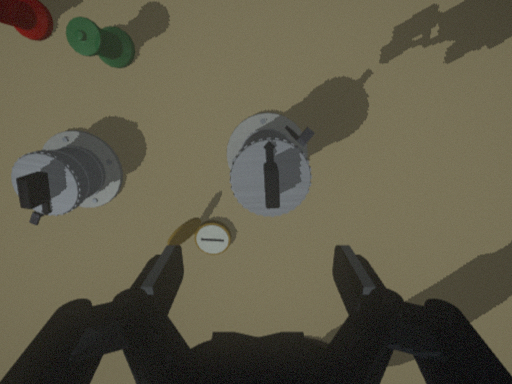

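Run:
```python
from h import *
s=snap('wrist','w2.png')
st=sensors.state();print(st['tool_pos'])
a=cv2.imread('pics/w2.png')[90:230,200:340]
cv2.imwrite('pics/w2c.png',cv2.resize(a,(588,588),interpolation=cv2.INTER_CUBIC))
```

```text
[ 0.50044122 -0.11913638  0.27982277]
```

View pics/w2c.png

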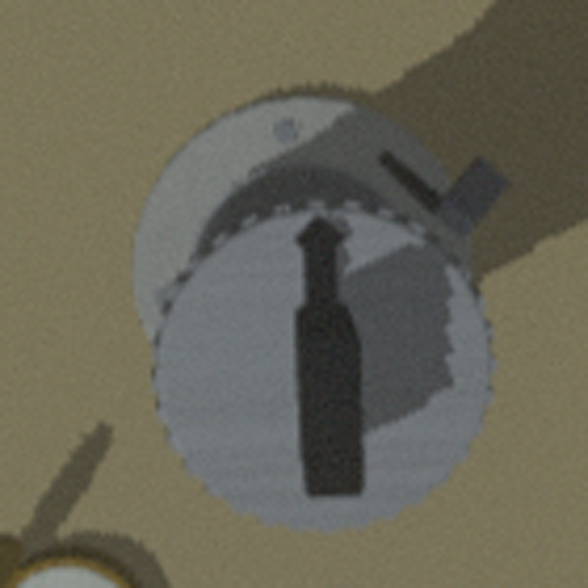

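```bash
cat > meas.py <<'E'
from h import *
from scipy.optimize import least_squares
def lid(s,c0,z=.145,half=None):
    # edge points: cast from rough centre outward along bearings, find grey->wood transition (camera-near side)
    f=cv2.GaussianBlur(s['frame'],(3,3),0).astype(float); m=f[:,:,0]-f[:,:,2]  # wood: R>B
    P=[]
    for a in np.radians(np.arange(0,360,5)):
        rr=np.arange(.03,.06,.0004)
        q=np.array([proj(s,(c0[0]+x*np.cos(a),c0[1]+x*np.sin(a),z)) for x in rr])
        v=cv2.remap(m.astype(np.float32),q[:,0].astype(np.float32).reshape(-1,1),q[:,1].astype(np.float32).reshape(-1,1),cv2.INTER_LINEAR).ravel()
        i=np.argmax(v>10)
        if v[i]>10 and .038<rr[i]<.050: P.append([c0[0]+rr[i]*np.cos(a),c0[1]+rr[i]*np.sin(a)])
    P=np.array(P)
    o=least_squares(lambda x:np.hypot(P[:,0]-x[0],P[:,1]-x[1])-x[2],[c0[0],c0[1],.044],loss='soft_l1',f_scale=.0007)
    return o.x,len(P)
E
python3 - <<'E'
from meas import *
s=dict(np.load('pics/w2.npz'))
print(lid(s,(.498,-.137)))
cv=lambda u,v:(200+(u+.5)/4.2-.5,90+(v+.5)/4.2-.5)
for k,(u,v),z in [('L',(155,370),.143),('R',(492,365),.143),('B',(322,530),.143),('tip',(320,216),.1465),('tabout',(494,169),.143),('tabin',(455,217),.143),('bartop near',(335,494),.179),('bartop far',(327,308),.179),('neck',(321,300),.1465),('tL',(305,340),.179),('tR',(355,340),.179)]:
    print(k,onz(s,*cv(u,v),z))
E
```

```text
(array([ 0.4979674 , -0.13594241,  0.04446495]), 48)
L [ 0.5151252  -0.09587093  0.143     ]
R [ 0.48237906 -0.17709178  0.143     ]
B [ 0.45586771 -0.11914493  0.143     ]
tip [ 0.53600321 -0.15017972  0.1465    ]
tabout [ 0.52949241 -0.19359835  0.143     ]
tabin [ 0.52217316 -0.1809395   0.143     ]
bartop near [ 0.4793884  -0.12949329  0.179     ]
bartop far [ 0.52174723 -0.1441954   0.179     ]
neck [ 0.51640222 -0.14266259  0.1465    ]
tL [ 0.51684131 -0.13695     0.179     ]
tR [ 0.5124832  -0.14729039  0.179     ]
```

Lid axis is (0.498, -0.136); the fitted radius of 44.5 mm matches the 44 mm given. The pointer bearing is about -20° and the post about -61.5° (tab at 51–66 mm, close to the 49–67 mm given), so the turn is about 41.5° clockwise. Next I descend over the bar.

Request:
move_arm(moves=[[[-0.001,-0.006,-0.012],[0,0,1],0],[[-0.001,-0.006,-0.014],[0,0,1],0],[[0,-0.004,-0.014],[0,0,1],0],[[0,0,-0.014],[0,0,0],0],[[0,0,-0.014],[0,0,0],0],[[0,0,-0.012],[0,0,0],0],[[0,0,-0.01],[0,0,0],0],[[0,0,0],[0,0,0],0],[[0,0,0],[0,0,0],0],[[0,0,0],[0,0,0],0]])

```text
time_s: 2.75
tool_pos: [0.496, -0.1394, 0.182]
tcp_rot: [0.985, -0.171, -0.003, -0.002]
force: [0.1, 0.4, -0.3]
width: 0.0856
```

```bash
cat > st.py <<'E'
from h import *
from scipy.spatial.transform import Rotation as Ro
st=sensors.state();M=Ro.from_quat(st['tcp_rot']).as_matrix()
print(st['time_s'],st['tool_pos'].round(4),'yaw',np.degrees(np.arctan2(M[1,0],M[0,0])).round(2),'z',M[:,2].round(4),st['force'].round(1),st['moment'].round(2),st['width'],st['joint_positions'].round(2))
E
python3 st.py
```

```text
2.75 [ 0.496  -0.1394  0.182 ] yaw -19.65 z [-0.0041  0.0058 -1.    ] [ 0.1  0.4 -0.3] [ 0.06 -0.01 -0.06] 0.08556743248135765 [ 0.23  0.31 -0.07  1.89  0.02  0.94 -1.76]
```

Request:
move_arm(moves=[[[0.002,0.0035,-0.008],[-0.3,-0.2,0],0],[[0,0,-0.008],[0,0,0],0],[[0,0,-0.008],[0,0,0],0],[[0,0,-0.005],[0,0,0],0],[[0,0,0],[0,0,0],0],[[0,0,0],[0,0,0],0.4],[[0,0,0],[0,0,0],0.7],[[0,0,0],[0,0,0],1],[[0,0,0],[0,0,0],1],[[0,0,0],[0,0,0],1]], grip_force=50)

```text
time_s: 4.0
tool_pos: [0.4984, -0.1365, 0.1519]
tcp_rot: [0.985, -0.171, 0.001, 0.0]
force: [-0.3, -0.2, -1.4]
width: 0.0133
```

```bash
python3 st.py
```

```text
4.0 [ 0.4984 -0.1365  0.1519] yaw -19.68 z [ 9.e-04 -1.e-03 -1.e+00] [-0.3 -0.2 -1.4] [ 0.27 -0.03  0.02] 0.01326133022335543 [ 0.22  0.35 -0.07  1.93  0.03  0.86 -1.78]
```

The bar is held: opening 13.3 mm against 14 mm, with small forces. I'll turn it most of the way, then check.

Request:
move_arm(moves=[[[0,0,0],[0,0,-4],1],[[0,0,0],[0,0,-5],1],[[0,0,0],[0,0,-5],1],[[0,0,0],[0,0,-5],1],[[0,0,0],[0,0,-5],1],[[0,0,0],[0,0,-5],1],[[0,0,0],[0,0,-4],1],[[0,0,0],[0,0,-2],1],[[0,0,0],[0,0,0],1],[[0,0,0],[0,0,0],1]])

```text
time_s: 5.25
tool_pos: [0.4974, -0.1377, 0.1519]
tcp_rot: [0.884, -0.468, 0.0, 0.001]
force: [-0.5, -0.6, 0.1]
width: 0.013
```

```bash
python3 st.py
python3 - <<'E'
from h import *
s=snap('wrist','w3.png')
E
python3 st.py
```

```text
5.25 [ 0.4974 -0.1377  0.1519] yaw -55.75 z [-0.001  -0.0022 -1.    ] [-0.5 -0.6  0.1] [ 0.01 -0.08 -0.09] 0.013005149550258922 [ 0.11  0.34  0.07  1.94 -0.03  0.86 -2.35]
5.3 [ 0.4974 -0.1377  0.1519] yaw -55.76 z [-0.001  -0.0022 -1.    ] [-0.2 -0.4  0. ] [ 0.   -0.08 -0.02] 0.013531229956356023 [ 0.11  0.34  0.07  1.94 -0.03  0.86 -2.35]
```

View pics/w3.png

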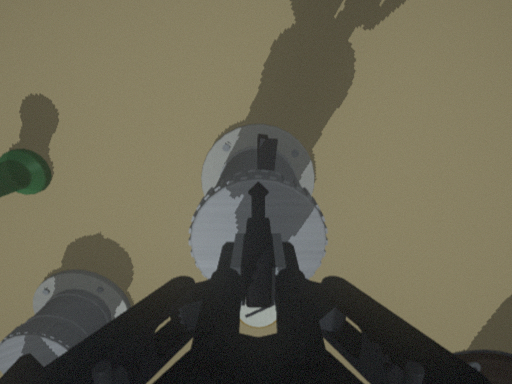

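The lid turned with the gripper. The wrist view shows the pointer tip at (259,188) and the post tab at (266,150), slightly to its right. I'll measure what's left.

Run:
```python
from meas import *
s=dict(np.load('pics/w3.npz'))
print(lid(s,(.498,-.136)))
a=cv2.imread('pics/w3.png')[120:250,180:340]
cv2.imwrite('pics/w3c.png',cv2.resize(a,(738,600),interpolation=cv2.INTER_CUBIC))
```

```text
(array([ 0.49783228, -0.13771886,  0.0440475 ]), 35)
```

View pics/w3c.png

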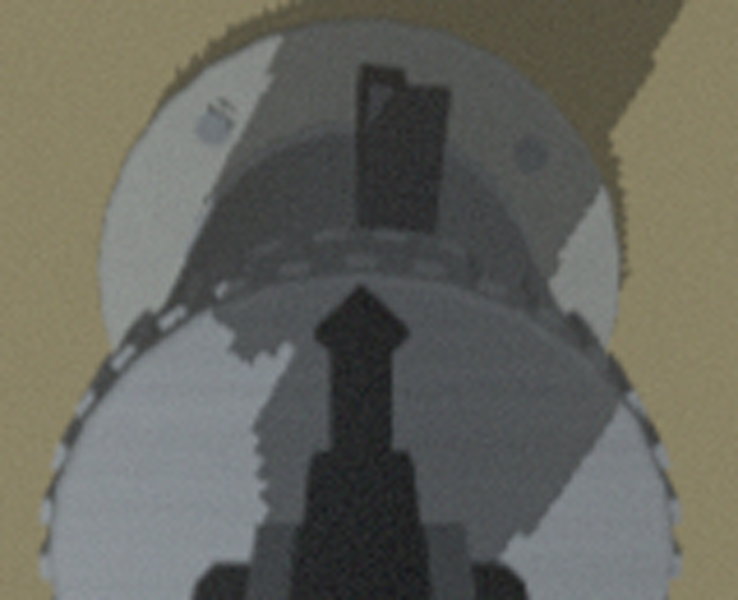

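Run:
```python
from h import *
a=cv2.imread('pics/w3.png')[128:182,240:300].astype(float)
b=np.clip((a-20)*3.5,0,255).astype(np.uint8)
cv2.imwrite('pics/w3d.png',cv2.resize(b,(660,594),interpolation=cv2.INTER_CUBIC))
```

```text
(no output)
```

View pics/w3d.png

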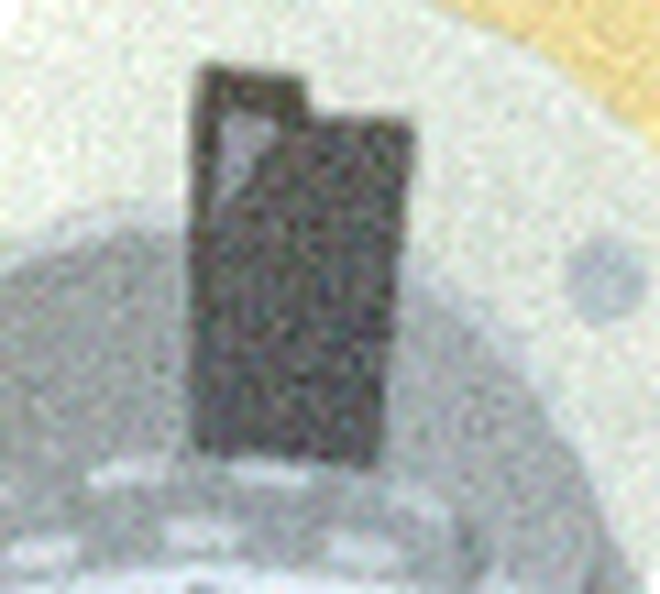

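Run:
```python
from h import *
s=dict(np.load('pics/w3.npz'))
c=np.array([.4978,-.1372])
an=lambda p:(np.degrees(np.arctan2(p[1]-c[1],p[0]-c[0])).round(2),np.hypot(*(p[:2]-c)).round(4))
k=11;cv=lambda u,v:(240+(u+.5)/k-.5,128+(v+.5)/k-.5)
Q=[onz(s,*cv(*p),.143) for p in [(190,455),(380,465),(412,120),(222,112)]]
print('corners',[q.round(4) for q in Q]);e=lambda a,b:(np.degrees(np.arctan2(*(b-a)[[1,0]])),np.linalg.norm(b-a))
print('R edge',e(Q[1],Q[2]),'L',e(Q[0],Q[3]),'width',e(Q[0],Q[1]))
print('in',an((Q[0]+Q[1])/2),'out',an((Q[2]+Q[3])/2))
k2=738/160;c2=lambda u,v:(180+(u+.5)/k2-.5,120+(v+.5)/k2-.5)
T=onz(s,*c2(361,286),.1465);N=(onz(s,*c2(329,440),.1465)+onz(s,*c2(392,440),.1465))/2
print('tip',T,an(T),'neck',an(N),'dir',e(N,T))
B=[onz(s,*c2(*p),.1465) for p in [(314,332),(409,332)]];print('barbs mid',an((B[0]+B[1])/2))
# old view
s=dict(np.load('pics/w2.npz'));c4=lambda u,v:(200+(u+.5)/4.2-.5,90+(v+.5)/4.2-.5)
for c in [np.array([.498,-.136]),np.array([.4978,-.1372])]:
  print('w2 tab',an(onz(s,*c4(494,169),.143)),an(onz(s,*c4(455,217),.143)),'tip',an(onz(s,*c4(320,216),.1465)))
```

```text
corners [array([ 0.5247, -0.1761,  0.143 ]), array([ 0.516 , -0.1814,  0.143 ]), array([ 0.5252, -0.1971,  0.143 ]), array([ 0.5335, -0.192 ,  0.143 ])]
R edge (np.float64(-59.70914895491504), np.float64(0.018195562691977144)) L (np.float64(-60.96043675116459), np.float64(0.01808325038460757)) width (np.float64(-148.8287243609709), np.float64(0.010119195555553335))
in (np.float64(-61.51), np.float64(0.0473)) out (np.float64(-61.18), np.float64(0.0654))
tip [ 0.52041679 -0.17096562  0.1465    ] (np.float64(-56.19), np.float64(0.0406)) neck (np.float64(-56.52), np.float64(0.0195)) dir (np.float64(-55.875858945913556), np.float64(0.021139633188697698))
barbs mid (np.float64(-56.38), np.float64(0.0345))
w2 tab (np.float64(-61.33), np.float64(0.0656)) (np.float64(-61.72), np.float64(0.051)) tip (np.float64(-20.46), np.float64(0.0406))
w2 tab (np.float64(-60.67), np.float64(0.0647)) (np.float64(-60.87), np.float64(0.0501)) tip (np.float64(-18.77), np.float64(0.0403))
```

The tab measures 18.1 × 10.1 mm, as specified. It bears -61.3° and the pointer -56.2°, so about 5° remains.

Request:
move_arm(moves=[[[0,0,0],[0,0,-2.5],1],[[0,0,0],[0,0,-2],1],[[0,0,0],[0,0,-0.5],1],[[0,0,0],[0,0,0],1],[[0,0,0],[0,0,0],1],[[0,0,0],[0,0,0],1],[[0,0,0],[0,0,0],1],[[0,0,0],[0,0,0],1],[[0,0,0],[0,0,0],1],[[0,0,0],[0,0,0],1]])

```text
time_s: 6.55
tool_pos: [0.4972, -0.1379, 0.1519]
tcp_rot: [0.863, -0.506, -0.0, 0.001]
force: [-1.3, -0.5, 0.5]
width: 0.0133
```

```bash
python3 - <<'E'
from h import *
s=snap('wrist','w4.png')
a=cv2.imread('pics/w4.png')[120:250,180:340].astype(float)
a=np.clip((a-15)*2,0,255).astype(np.uint8)
cv2.imwrite('pics/w4c.png',cv2.resize(a,(738,600),interpolation=cv2.INTER_CUBIC))
E
python3 st.py
```

```text
6.6 [ 0.4972 -0.1379  0.1519] yaw -60.77 z [-0.0013 -0.0021 -1.    ] [-2.  -1.3  1.4] [-0.07  0.06  0.  ] 0.013531739428624512 [ 0.09  0.34  0.09  1.94 -0.04  0.86 -2.43]
```

View pics/w4c.png

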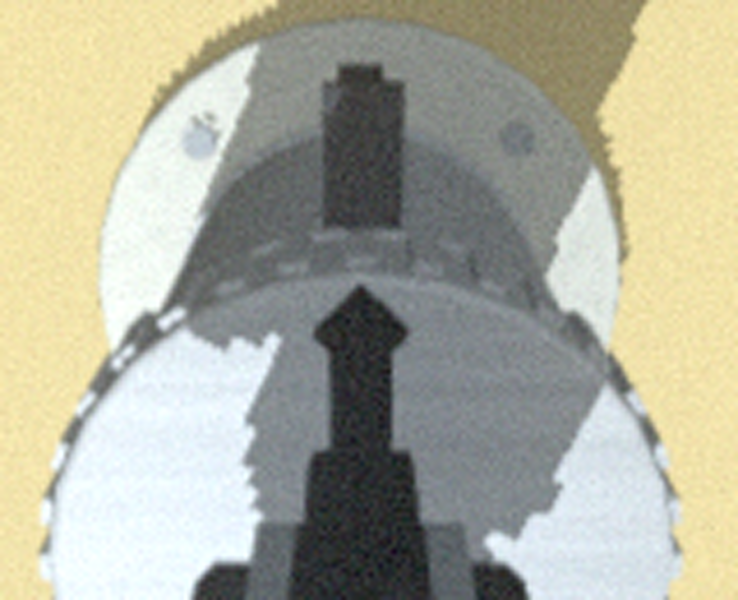

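Pointer tip at (361,286) in the crop, tab from column 322 to 404 (mid 363): aligned within about half a degree. I'll release and lift.

Request:
move_arm(moves=[[[0,0,0],[0,0,0],0.8],[[0,0,0],[0,0,0],0.6],[[0,0,0],[0,0,0],0.3],[[0,0,0],[0,0,0],0],[[0,0,0],[0,0,0],0],[[0,0,0.01],[0,0,0],0],[[0,0,0.02],[0,0,0],0],[[0,0,0.03],[0,0,0],0],[[0,0,0.03],[0,0,0],0],[[0,0,0.03],[0,0,0],0]])

```text
time_s: 7.85
tool_pos: [0.4961, -0.1371, 0.2761]
tcp_rot: [0.863, -0.505, -0.001, 0.002]
force: [1.4, 0.0, 0.0]
width: 0.0854
```

Request:
move_arm(moves=[[[0,0,0],[0,0,0],0],[[0,0,0],[0,0,0],0],[[0,0,0],[0,0,0],0],[[0,0,0],[0,0,0],0],[[0,0,0],[0,0,0],0],[[0,0,0],[0,0,0],0],[[0,0,0],[0,0,0],0],[[0,0,0],[0,0,0],0],[[0,0,0],[0,0,0],0],[[0,0,0],[0,0,0],0]])

```text
time_s: 9.1
tool_pos: [0.4961, -0.1371, 0.277]
tcp_rot: [0.863, -0.505, -0.001, 0.001]
force: [0.9, 0.0, 0.2]
width: 0.0854
```

```bash
python3 - <<'E'
from meas import *
s=snap('wrist','w5.png'); snap('scene','scene5.png')
print(lid(s,(.498,-.137)))
p=proj(s,(.505,-.15,.145));print(p);x,y=[int(v) for v in p];x0=x-70;y0=max(y-70,0);print(x0,y0)
a=cv2.imread('pics/w5.png')[y0:y0+140,x0:x0+140].astype(float)
a=np.clip((a-15)*1.5,0,255).astype(np.uint8)
cv2.imwrite('pics/w5c.png',cv2.resize(a,(588,588),interpolation=cv2.INTER_CUBIC))
E
python3 st.py
```

```text
(array([ 0.49704488, -0.13666652,  0.04435371]), 48)
[256.39595969 169.06755776]
186 99
9.2 [ 0.4961 -0.1372  0.277 ] yaw -60.73 z [-0.003  -0.0014 -1.    ] [ 0.6 -0.9  1.2] [ 0.04 -0.03  0.01] 0.08567893447457602 [ 0.08  0.22  0.1   1.77 -0.02  1.15 -2.44]
```

View pics/w5c.png

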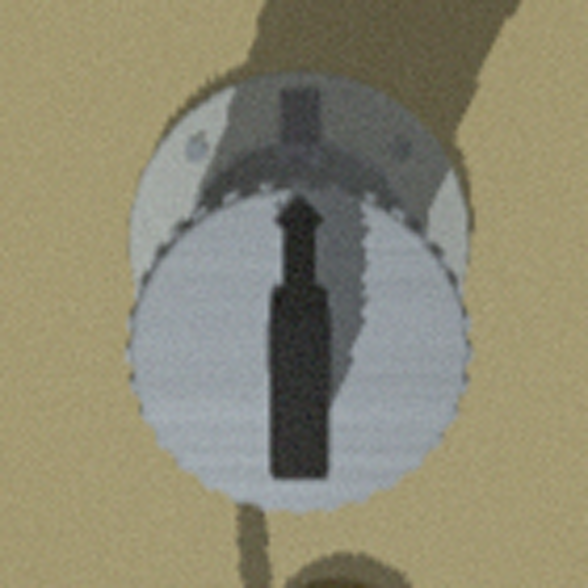

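View pics/scene5.png

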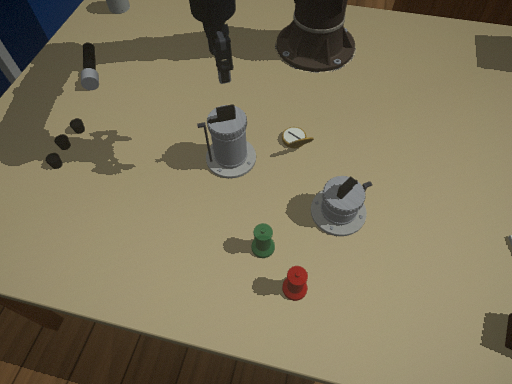

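After release, the pointer tip (300,196), tab midline (300,115) and lid centre column (299) line up to within about half a degree. The short canister, green bulb and red look-alike are at the same pixels as before. Handing in.

Run:
```python
from h import *
print(r.hand_in())
```

```text
the job is handed in; nothing more can be done
None
```

The taller canister's lid now points at the steel post, and the job is handed in at about 9 s of the 32 s allowed. I pinched the grip bar from above, turned the lid about 41° clockwise in two steps, let go and lifted clear.

- **Alignment:** in the last wrist picture, taken with the gripper open and about 0.1 m above the bar, the pointer tip, the tab's midline and the lid's centre line up within one pixel of the enlarged crop. That is roughly half a degree or better.
- **Bystanders:** the short canister's lid, the green bulb holder and the red look-alike appear at the same place in the scene picture as at the start, compared by eye.
- **Forces:** every force reading I took was under 3 N.
- **Disagreement:** estimates of the lid's axis differed between views by 1–2 mm, within the stated calibration. I judged the final angle by lining things up within a single picture, so this barely affects it.

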